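Stack the empty lab tote on the loaded one

TASK

Stack the empty white tote on the tote that holds the vials. Turn it so that its one-foot end comes over the two-foot end of the loaded tote: then its feet stand on the rim of the lower tote instead of dropping into the notches and nesting. Set it down gently, squarely and level, leave the loaded tote where it stands, and do not disturb the low tray without feet.

Things in the scene. Friction and masses are not known exactly. Their poses are not given: they have to be found in the camera images.
- tote_loaded: Lower tote, loose on the bench, 0.35 kg, ten small blue-capped vials (to 21 mm high) on its floor. Same shape and frame as tote_empty. Mouth 130 x 60 mm inside. The other tote with the same facing nests, underside 24 mm above this one's; turned half a turn (x axes opposite, centre over centre) it stands on the rim, underside 52 mm above, its bottom 8 mm into the mouth, 8 mm play all round.
- tote_empty: White tapered tote, loose, empty, 0.13 kg. Origin: centre of underside; x along its length, +x to its two-foot end, z up. 152 mm long over the feet, 60 high; bottom 110 x 36, rim 136 x 66, shell 3. Grip across its width (along y): each long side has an upright flat band 136 mm long, 38 to 60 mm above the underside, outside faces 68 mm apart. Starts upright, at any of many yaws.
- one_foot_end (a point): Rim of tote_empty's one-foot end: 68 mm from centre along -x, 60 mm up. On both totes: one foot at mid-width on the -x end, two at y = +-19 mm on the +x end, each 8 mm wide, 8 to 32 mm above the underside, jutting 8 mm out past the rim. Above each foot the rim has a notch 14 wide, 28 deep.
- tray: Bystander: low white open tray without feet or notches, 110 x 62 x 30 mm, loose, beyond the totes. Origin: centre of the underside. To be left alone.
Things that resemble listed ones, but are neither listed nor needed, are in the scene too. Leave any yellow look-alike of the tote_empty alone.

How it is judged (in metres and radians):
At the end, for the whole second after the job is handed in: The empty tote rests on the rim of the loaded one: underside 46 to 58 mm above its underside (not nested), centres within 15 mm, one-foot end over the two-foot end, parallel within 12 degrees, both level within 4 degrees; the loaded tote within 30 mm of its start (z of tote_empty in the frame of tote_loaded between 0.046 and 0.058 m and horizontal distance between tote_empty and tote_loaded below 0.015 m and x of one_foot_end in the frame of tote_loaded above 0.04 m and angle between the x axis of tote_empty and the x axis of tote_loaded, either way round below 0.21 rad and angle between each of tote_empty, tote_loaded's own z axis and vertical below 0.07 rad and distance of tote_loaded from where it was at the start of the episode below 0.03 m and linear speed of tote_empty below 0.02 m/s and angular speed of tote_empty below 0.2 rad/s); the robot touches nothing.
It fails at once if the tray without feet was moved by more than 20 mm (distance of tray from where it was at the start of the episode above 0.02 m).
It fails at once if the tote was rammed onto the loaded tote (more than 40 N between them) (contact force between tote_empty and tote_loaded above 40 N).
It fails at once if the empty tote was dropped (let go and falling faster than 0.5 m/s, a fall of about 13 mm) (contact force between tote_empty and the fingers below 0.1 N and linear speed of tote_empty above 0.5 m/s).
It also fails if it takes over 35 s, if anything falls off the work surface, if the arm or the gripper's body presses on something with over 40 N, if the wrist force passes 120 N, or if a joint passes its speed limit or range.

ROBOT

A 6-joint arm with a two-finger parallel gripper is mounted at the origin on the work surface. World frame = base frame: x ahead of the robot, y to its left, z up, the work surface at z = 0. Lengths are in m, angles in degrees, forces in N, time in s.
With the tool pointing down it reaches from about 0.25 to 0.725 m from the base axis. Payload 9.7 kg.
Tool frame: the origin (TCP) lies at the very end of the fingers, on their centre line; the grasp point (between the pads) lies grasp_offset behind it (grasp_offset is the distance from the TCP to the grasp point, in m); z points along the fingers, y is the line along which they close (so a half turn about z gives the same grasp; the last joint's range is limited). The gripper opens to 85 mm and grips with 20 to 120 N. Pads are 22 mm wide; open, the fingers measure 114 mm over their backs; the gripper's body (76 mm by 85 mm) begins 54 mm behind the grasp point. The pads swing forward as they close: fully open they stand 13 mm farther back than shut.
Start: joints at [75.917, 4.979, 10.078, 95.1, 0, 90], TCP at [0.134, 0.533, 0.231] pointing down, gripper open.
Joint ranges: [-179.16, 179.16], [-48.56, 103.87], [-65.8, 70.77], [-126.05, 130.52], [-82.76, 87.17], [-180, 180]. Speed limits (degrees/s): [127.2, 127.2, 147.25, 180, 180, 180].

INTERFACE

Orientations are given as [roll, pitch, yaw] about the fixed x, y, z axes, in that order (R = Rz(yaw) Ry(pitch) Rx(roll)).
In Python, from workcell import get_obs, camera, calibration, job_done, recognise, cut_out, mark_of, grasp_offset gives the robot as it stands.
- The arm moves only by the tool servo_tool, never from a script. Its argument "moves" is a list of rows, each a list of 3 entries, a list of its own where there are three numbers: the turn, a rotation vector about the tool's x, y, z in degrees, then the shift along the tool's x, y, z in m, then the opening in per cent of the stroke, from 0 (shut) to 100 (fully open). In form: [[[ax, ay, az], [x, y, z], claw], ...]. A call has 1 to 12 rows; each row shifts and turns the commanded pose from where the row before left it, along the tool's axes as they then stand; what a row does not reach is not made up. A row lasts 1/10 s, in which the tool goes at most 50 mm and 8.59 degrees, less where a joint would pass 70% of its speed; a pose out of reach is approached as far as the arm can. A call is refused whole if a number of a shift passes 0.05 or a number of a turn 8.59, either way. A call with a gripper value outside its range is refused whole. The fingers move at their own pace and stop on an object; "force" is the grip in N (left out, the last holds). Time passes only in rows, so rows that do not move let the fingers close. It gives the time, the measured TCP pose, the force, the opening and the grip force at its end, in the units of the state.
- get_obs(): the state, without advancing time (a new reading comes with each control period).
- camera(name): name is "scene" or "top" or "wrist"; returns (picture, depth): 480x640x3 uint8, red, green, blue; 480x640 float32, m along the optical axis (not along the pixel's ray), 0 where there is no reading.
- calibration(name): a dict with "camera_matrix" (3x3 intrinsics, pixels), "R" (3x3) and "t" (3): a world point X has camera coordinates R X + t. Camera axes: x right, y down, z forward; pixel columns grow to the right and rows downward; lengths in m; the calibration is good to about 2 mm. A picture is of the moment at which its call begins: read the wrist's pose just before it. calibration takes no time and is no camera call; for the wrist camera it gives the pose at the moment of the call.
- job_done(): hands the job in; it is judged then, once.
Trained networks look in the newest picture that a camera, given by its name, has taken for a name from the list of things; names that differ only in an ending like _2 or _b are one class to them, and where a whole thing is asked for, a point or a joint stands for the part that bears it (a point fixed in the world has none). Each returns a list of dicts, best first, with "score" (0 to 1); they miss things now and then, are a little off and sometimes report something else, mostly with a low value. They report only what shows in the picture. A call takes as long as a camera call. They do not tell look-alikes from the thing itself.
- recognise(name, camera): "xyz" ([x, y, z] in m, in the coordinates of the camera as it stood for that picture, good to about 4 mm: the middle of the surface that is visible of it).
- cut_out(name, camera): "mask" (480x640 bool, what is visible of it).
- mark_of(name, camera): "xyz" ([x, y, z] in m, in the coordinates of the camera as it stood for that picture, good to about 4 mm: a listed point, or the origin of a listed thing).
The state is a dict: "time": time; "q": joint angles; "qd": joint speeds; "joint_efforts": joint torques, N m; "ee_pos": TCP position; "tcp_rot": TCP orientation; "wrist_force": force on the tool from outside, world axes, zero at the start; "torque": the same for the moment, N m; "opening": finger opening in m; "grasp_force": force on a finger pad.
Only numpy, scipy, OpenCV 4.12 (cv2) and the standard library are available. Lean on these libraries where they do the work, as an engineer would, in place of code of your own. Each camera call takes 0.05 s, during which the arm holds its last target. There are 200 camera calls.

## Working session

There is one attempt and no reset: what is moved stays moved. The work goes in short steps, Python scripts to look and compute and a tool call to move; the robot and the scene stay as the last step left them, time stands still between calls to the robot, and variables do not carry over. Pictures are saved under pics/ and viewed, at most 10 in all, crops included, and the job is handed in when it is done.

Besides the shell and the picture viewer there is one more tool, called by a JSON object that holds its "name" and its "arguments". servo_tool: Moves the arm, as the interface text tells. Its arguments: {"type":"object","properties":{"moves":{"type":"array"},"force":{"type":"number"}},"required":["moves"]}

```bash
mkdir -p pics; ls
cat > h.py <<'E'
import numpy as np, cv2
from workcell import *
def pts(name,depth,mask=None):
    c=calibration(name);K=np.array(c["camera_matrix"]);R=np.array(c["R"]);t=np.array(c["t"])
    v,u=np.indices(depth.shape); d=depth
    P=np.stack([(u-K[0,2])/K[0,0]*d,(v-K[1,2])/K[1,1]*d,d],-1)
    return (P-t)@R
def w(name,x):
    c=calibration(name);return np.array(c["R"]).T@(np.array(x)-np.array(c["t"]))
def pix(name,X):
    c=calibration(name);p=np.array(c["camera_matrix"])@(np.array(c["R"])@np.array(X)+np.array(c["t"]));return p[:2]/p[2]
def save(n,im): cv2.imwrite("pics/"+n+".png",im[:,:,::-1])
E
python3 - <<'E'
from h import *
np.set_printoptions(precision=4,suppress=True)
o=get_obs();print(o,grasp_offset if not callable(grasp_offset) else grasp_offset())
for c in ["top","scene"]:
    im,d=camera(c);save(c,im)
    np.save(c+"_d.npy",d)
    for n in ["tote_loaded","tote_empty","one_foot_end","tray"]:
        print(c,n,[(w(c,r["xyz"]),pix(c,w(c,r["xyz"])),round(r["score"],2)) for r in mark_of(n,c)])
print(get_obs()["time"])
E
```

```text
pics
{'time': 0.0, 'q': array([75.9163,  5.011 , 10.0343, 95.0985,  0.0018, 90.0007]), 'qd': array([ 0.102 , -0.0558, -0.0215, -0.0013, -0.0104,  0.084 ]), 'joint_efforts': array([ -0.0006, -52.039 ,  46.4802,   0.0166,  -0.0001,  -0.    ]), 'ee_pos': array([0.1338, 0.5333, 0.2306]), 'tcp_rot': array([-179.9248,   -0.0018,  165.9157]), 'wrist_force': array([-0.0698, -0.4152, -0.266 ]), 'torque': array([-0.0066, -0.0489,  0.0313]), 'grasp_force': 0.0, 'opening': 0.0852301932890304} 0.0187
top tote_loaded [(array([ 0.4556, -0.1584, -0.004 ]), array([401.4598, 273.13  ]), 0.93)]
top tote_empty [(array([0.3324, 0.2175, 0.0012]), array([226.0288, 336.6062]), 0.96), (array([ 0.37  ,  0.0223, -0.0018]), array([318.7852, 315.7275]), 0.84), (array([ 0.5306,  0.1659, -0.0016]), array([250.2522, 242.6609]), 0.72), (array([ 0.4876,  0.3436, -0.0039]), array([167.8736, 264.8176]), 0.55), (array([ 0.4574, -0.156 , -0.0055]), array([400.2016, 272.3858]), 0.22)]
top one_foot_end [(array([0.3034, 0.2808, 0.0544]), array([188.977 , 353.4801]), 0.88), (array([ 0.4173, -0.0239,  0.0596]), array([341.526
[... 466 characters left out ...]
, 0.67)]
scene tote_empty [(array([ 0.5339,  0.1642, -0.0003]), array([391.1355, 254.4296]), 0.98), (array([0.4889, 0.3393, 0.0004]), array([472.1939, 212.3584]), 0.89), (array([0.3309, 0.2206, 0.0026]), array([380.1067, 164.7587]), 0.82), (array([ 0.3653,  0.0198, -0.0013]), array([284.1474, 200.9278]), 0.64)]
scene one_foot_end [(array([ 0.4174, -0.0242,  0.064 ]), array([264.3204, 203.4357]), 0.9), (array([0.4743, 0.1993, 0.0618]), array([401.9066, 200.6072]), 0.75), (array([0.3055, 0.2767, 0.0644]), array([406.3243, 126.3738]), 0.64), (array([0.5141, 0.4084, 0.0568]), array([523.1114, 193.4782]), 0.57)]
scene tray [(array([0.7359, 0.0437, 0.0015]), array([364.4651, 384.184 ]), 0.66)]
0.5
```

View pics/top.png

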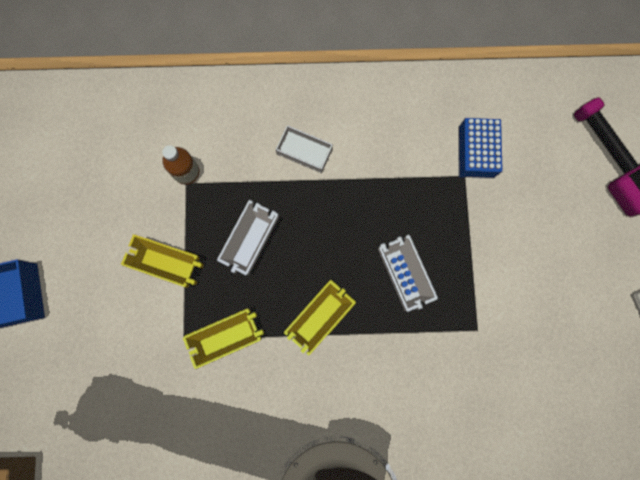

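View pics/scene.png

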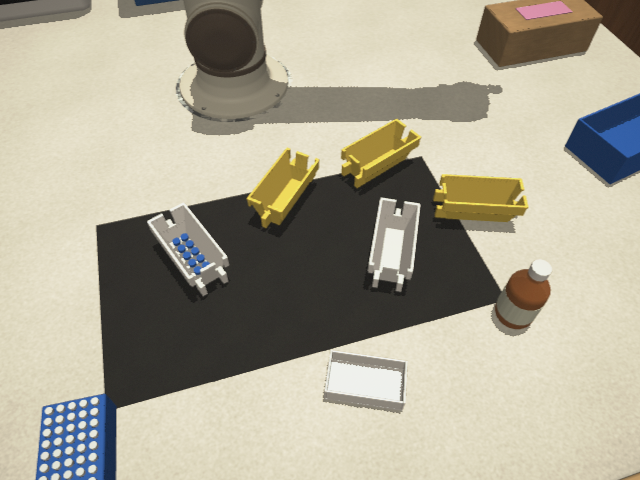

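The top picture shows the two white totes. The empty one is at about (248,238) with its two feet at the upper end, and the loaded one is at (407,273) with its vials. There are three yellow look-alikes at (162,260), (223,338) and (320,316), and the tray is at (304,149). The one that fits tote_empty is the white, footed, empty tote at (248,238). Next I'll measure it precisely and confirm it in an enlarged crop.

```bash
cat > m.py <<'E'
from h import *
def rect(P,c,lo=.05,hi=.07,r=.11):
    q=P.reshape(-1,3);q=q[(np.hypot(q[:,0]-c[0],q[:,1]-c[1])<r)&(q[:,2]>lo)&(q[:,2]<hi)]
    (cx,cy),(a,b),ang=cv2.minAreaRect((q[:,:2]*1000).astype(np.float32))
    if a<b:a,b,ang=b,a,ang+90
    return len(q),round(cx,1),round(cy,1),round(a,1),round(b,1),round(ang,1),np.median(q[:,2]).round(4)
E
python3 - <<'E'
from m import *
im={}
for c in ["top","scene"]:
    im[c],d=camera(c);P=pts(c,d)
    for n,x in [("empty",(.532,.166)),("loaded",(.455,-.158))]: print(c,n,rect(P,x),rect(P,x,.03))
big=lambda a:cv2.resize(a,(400,300),interpolation=cv2.INTER_CUBIC)
s=im["scene"];save("crop",np.hstack([big(s[185:305,320:480]),big(s[190:310,110:270])]))
E
```

```text
top empty (586, 535.3, 185.3, 154.6, 108.4, 151.7, np.float64(0.0575)) (1097, 537.9, 184.0, 160.5, 108.6, 151.7, np.float64(0.0515))
top loaded (619, 449.9, -158.4, 140.2, 69.2, 20.7, np.float64(0.0575)) (1159, 449.9, -158.4, 151.1, 69.2, 20.7, np.float64(0.0515))
scene empty (936, 537.9, 187.2, 156.5, 112.0, 151.8, np.float64(0.0598)) (1843, 540.5, 185.8, 162.5, 112.0, 151.8, np.float64(0.0504))
scene loaded (1049, 451.5, -158.8, 143.1, 68.4, 20.8, np.float64(0.0599)) (2059, 452.3, -158.5, 154.9, 68.4, 20.7, np.float64(0.0505))
```

View pics/crop.png

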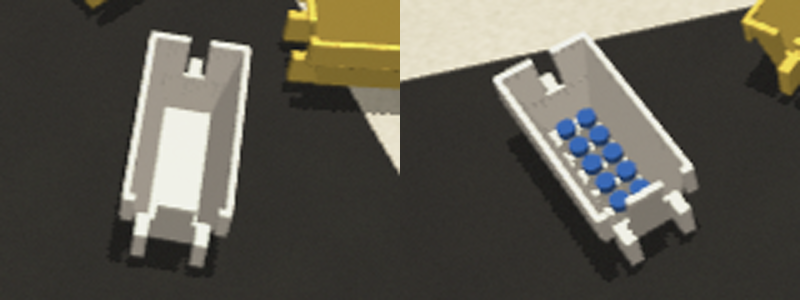

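The crop confirms it. The left tote is white and empty, with two feet near (140,235) and (200,245) and one notch at the far end. The right one holds the vials, with two feet at the near end. The yellow neighbour got into the empty tote's rectangle, so I'll filter it out by colour and check its clearance.

Run:
```python
from m import *
np.set_printoptions(precision=3,suppress=True)
for c in ["top","scene"]:
    im,d=camera(c);P=pts(c,d);I=im.astype(int)
    yel=cv2.dilate((I[:,:,0]-I[:,:,2]>50).astype(np.uint8),np.ones((5,5)))>0
    Q=P.copy();Q[yel]=9
    print(c,rect(Q,(.532,.166),r=.09),rect(Q,(.532,.166),.03,r=.09))
    q=P[yel&(P[:,:,2]>.02)];a=np.radians(-28.2);dd=q[:,:2]-[.532,.166]
    l=dd@[np.cos(a),np.sin(a)];s=dd@[-np.sin(a),np.cos(a)]
    k=(abs(l)<.12)&(s>0)&(s<.16);o=np.argsort(s[k])[:200:20];print(np.c_[l[k],s[k]][o])
```

```text
top (591, 532.4, 164.4, 139.9, 68.5, 152.0, np.float64(0.0573)) (1095, 533.8, 163.6, 149.0, 68.5, 151.9, np.float64(0.0516))
[[-0.093  0.064]
 [-0.094  0.069]
 [-0.101  0.071]
 [-0.109  0.073]
 [-0.094  0.078]
 [-0.087  0.082]
 [-0.093  0.088]
 [-0.094  0.093]
 [-0.084  0.099]
 [-0.088  0.105]]
scene (916, 533.8, 164.4, 142.7, 67.9, 151.9, np.float64(0.0599)) (1820, 533.4, 164.6, 153.6, 67.9, 151.8, np.float64(0.0502))
[[-0.096  0.065]
 [-0.12   0.068]
 [-0.089  0.07 ]
 [-0.118  0.071]
 [-0.083  0.072]
 [-0.103  0.074]
 [-0.086  0.075]
 [-0.078  0.077]
 [-0.08   0.08 ]
 [-0.079  0.082]]
```

{"name": "servo_tool", "arguments": {"moves": [[[0, 0, 7], [0, 0, 0], 100], [[0, 0, 7], [0, 0, 0], 100], [[0, 0, 0], [-0.038, -0.01, 0], 100], [[0, 0, 0], [-0.038, -0.01, 0], 100], [[0, 0, 0], [-0.038, -0.01, 0], 100], [[0, 0, 0], [-0.038, -0.01, 0], 100], [[0, 0, 0], [-0.038, -0.01, 0], 100], [[0, 0, 0], [-0.038, -0.01, 0], 100], [[0, 0, 0], [-0.038, -0.01, 0], 100], [[0, 0, 0], [-0.038, -0.01, 0], 100], [[0, 0, 0], [-0.038, -0.01, 0], 100], [[0, 0, 0], [-0.038, -0.01, 0], 100]]}}

```text
time: 1.9
ee_pos: [0.423, 0.2651, 0.2315]
tcp_rot: [180.0, 0.0, 151.9]
wrist_force: [0.5, 1.0, 1.2]
opening: 0.0853
grasp_force: 0.0
```

{"name": "servo_tool", "arguments": {"moves": [[[0, 0, 0], [-0.037, -0.009, 0], 100], [[0, 0, 0], [-0.037, -0.009, 0], 100], [[0, 0, 0], [-0.037, -0.009, 0], 100], [[0, 0, 0], [-0.035, -0.01, 0], 100], [[0, 0, 0], [0, 0, 0], 100], [[0, 0, 0], [0, 0, 0], 100], [[0, 0, 0], [0, 0, 0], 100]]}}

```text
time: 2.6
ee_pos: [0.5329, 0.1655, 0.2314]
tcp_rot: [180.0, -0.0, 151.9]
wrist_force: [0.4, 1.3, 0.5]
opening: 0.0856
grasp_force: 0.0
```

Run:
```python
from m import *
o=get_obs();im,d=camera("wrist");P=pts("wrist",d);save("w1",im)
I=im.astype(int);P[cv2.dilate((I[:,:,0]-I[:,:,2]>50).astype(np.uint8),np.ones((5,5)))>0]=9
print(rect(P,(.5335,.165),r=.09),rect(P,(.5335,.165),.03,r=.09),o["ee_pos"])
print([(w("wrist",r["xyz"]).round(4),r["score"]) for r in mark_of("one_foot_end","wrist")])
```

```text
(3106, 534.2, 165.7, 140.1, 68.1, 151.9, np.float64(0.0594)) (5723, 533.7, 166.0, 151.2, 68.1, 151.9, np.float64(0.0521)) [0.53293364 0.16546925 0.23140425]
[(array([0.4756, 0.1989, 0.0625]), 0.67), (array([0.5154, 0.4111, 0.0608]), 0.66), (array([ 0.418 , -0.0207,  0.0609]), 0.65), (array([0.5365, 0.1643, 0.0006]), 0.32)]
```

View pics/w1.png

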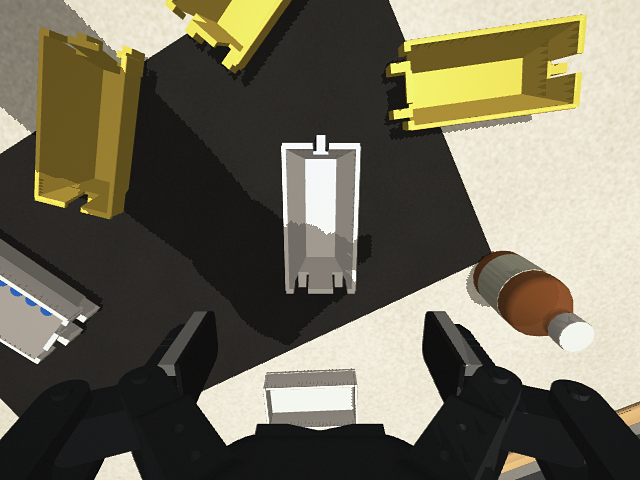

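The wrist view shows the white tote centred at about (320,218). Its single foot is at the top (320,145), its two feet are at the bottom, and it lies within 1 mm of the TCP line. I'll go down and grip.

{"name": "servo_tool", "arguments": {"moves": [[[0, 0, 0], [0, 0, 0.04], 100], [[0, 0, 0], [0, 0, 0.04], 100], [[0, 0, 0], [0, 0, 0.04], 100], [[0, 0, 0], [0, 0, 0.035], 100], [[0, 0, 0], [0, 0, 0.025], 100], [[0, 0, 0], [0, 0, 0.015], 100], [[0, 0, 0], [0, 0, 0.01], 100], [[0, 0, 0], [0, 0, 0], 100], [[0, 0, 0], [0, 0, 0], 100]], "force": 30}}

```text
time: 3.6
ee_pos: [0.534, 0.1654, 0.0275]
tcp_rot: [179.9, 0.1, 151.9]
wrist_force: [-0.8, 0.7, 0.4]
opening: 0.0853
grasp_force: 0.0
```

{"name": "servo_tool", "arguments": {"moves": [[[0, 0, 0], [0, 0, 0], 85], [[0, 0, 0], [0, 0, 0], 80], [[0, 0, 0], [0, 0, 0], 75], [[0, 0, 0], [0, 0, 0], 70], [[0, 0, 0], [0, 0, 0], 65], [[0, 0, 0], [0, 0, 0], 60], [[0, 0, 0], [0, 0, 0], 60], [[0, 0, 0], [0, 0, 0], 60]], "force": 30}}

```text
time: 4.4
ee_pos: [0.5342, 0.1653, 0.0276]
tcp_rot: [179.9, 0.1, 151.9]
wrist_force: [-0.7, 0.5, 5.7]
opening: 0.0674
grasp_force: 34.8
```

{"name": "servo_tool", "arguments": {"moves": [[[0, 0, 0], [0, 0, -0.005], 60], [[0, 0, 0], [0, 0, -0.01], 60], [[0, 0, 0], [0, 0, -0.02], 60], [[0, 0, 0], [0, 0, -0.025], 60], [[0, 0, 0], [0, 0, -0.03], 60], [[0, 0, 0], [0, 0, -0.03], 60], [[0, 0, 0], [0, 0, -0.03], 60], [[0, 0, 0], [0, 0, 0], 60], [[0, 0, 0], [0, 0, 0], 60]]}}

```text
time: 5.3
ee_pos: [0.5337, 0.165, 0.177]
tcp_rot: [179.9, 0.1, 151.9]
wrist_force: [1.4, -0.5, -2.5]
opening: 0.0672
grasp_force: 34.1
```

Run:
```python
from m import *
o=get_obs();im,d=camera("scene");save("s2",im[60:420,200:600]);print(o["q"],o["ee_pos"],o["opening"])
```

```text
[ 1.71832984e+01  5.29402938e+00  4.40229844e+00  8.90349419e+01
 -2.32829231e-03  4.52709902e+01] [0.53367931 0.16501876 0.17702988] 0.06718547303656328
```

View pics/s2.png

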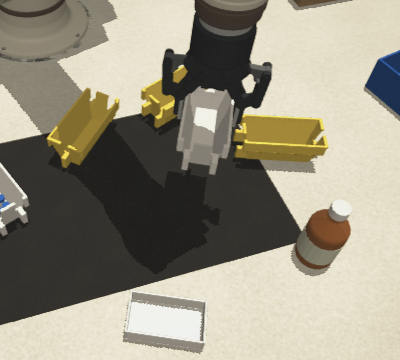

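The empty tote hangs level in the gripper. Next I'll turn it 131.2° in place, then carry it over.

{"name": "servo_tool", "arguments": {"moves": [[[0, 0, 4.2], [0, 0, 0], 60], [[0, 0, 7], [0, 0, 0], 60], [[0, 0, 7], [0, 0, 0], 60], [[0, 0, 7], [0, 0, 0], 60], [[0, 0, 7], [0, 0, 0], 60], [[0, 0, 7], [0, 0, 0], 60], [[0, 0, 7], [0, 0, 0], 60], [[0, 0, 7], [0, 0, 0], 60], [[0, 0, 7], [0, 0, 0], 60], [[0, 0, 7], [0, 0, 0], 60]]}}

```text
time: 6.35
ee_pos: [0.5327, 0.1647, 0.1746]
tcp_rot: [-179.9, 0.1, 84.4]
wrist_force: [-0.5, 0.1, -0.7]
opening: 0.0674
grasp_force: 34.0
```

{"name": "servo_tool", "arguments": {"moves": [[[0, 0, 7], [0, 0, 0], 60], [[0, 0, 7], [0, 0, 0], 60], [[0, 0, 7], [0, 0, 0], 60], [[0, 0, 7], [0, 0, 0], 60], [[0, 0, 7], [0, 0, 0], 60], [[0, 0, 7], [0, 0, 0], 60], [[0, 0, 7], [0, 0, 0], 60], [[0, 0, 7], [0, 0, 0], 60], [[0, 0, 4], [0, 0, 0], 60], [[0, 0, 4], [0, 0, 0], 60], [[0, 0, 0], [0, 0, 0], 60], [[0, 0, 0], [0, 0, 0], 60]]}}

```text
time: 7.55
ee_pos: [0.533, 0.1648, 0.1753]
tcp_rot: [-180.0, 0.1, 20.8]
wrist_force: [-0.3, -1.2, -0.8]
opening: 0.0673
grasp_force: 34.0
```

{"name": "servo_tool", "arguments": {"moves": [[[0, 0, 0], [-0.008, 0.012, 0], 60], [[0, 0, 0], [-0.016, 0.024, 0], 60], [[0, 0, 0], [-0.02, 0.03, 0], 60], [[0, 0, 0], [-0.02, 0.03, 0], 60], [[0, 0, 0], [-0.02, 0.03, 0], 60], [[0, 0, 0], [-0.02, 0.03, 0], 60], [[0, 0, 0], [-0.02, 0.03, 0], 60], [[0, 0, 0], [-0.02, 0.03, 0], 60], [[0, 0, 0], [-0.02, 0.026, 0], 60], [[0, 0, 0], [-0.016, 0.02, 0], 60], [[0, 0, 0], [-0.01, 0.012, 0], 60], [[0, 0, 0], [0, 0, 0], 60]]}}

```text
time: 8.75
ee_pos: [0.4515, -0.1604, 0.1762]
tcp_rot: [180.0, 0.0, 20.6]
wrist_force: [-0.8, 0.1, -0.5]
opening: 0.0677
grasp_force: 34.1
```

{"name": "servo_tool", "arguments": {"moves": [[[0, 0, 0], [0, 0, 0], 60], [[0, 0, 0], [0, 0, 0], 60]]}}

```text
time: 8.95
ee_pos: [0.4526, -0.1581, 0.1763]
tcp_rot: [-180.0, -0.0, 20.8]
wrist_force: [0.0, 0.1, -1.1]
opening: 0.0678
grasp_force: 34.1
```

Run:
```python
from m import *
o=get_obs();print(o["q"].round(1),o["ee_pos"],o["tcp_rot"])
for c in ["wrist","scene","top"]:
    im,d=camera(c);P=pts(c,d)
    print(c,"low",rect(P,(.452,-.1585),.03,.067),"high",rect(P,(.452,-.1585),.175,.225,.085))
    if c=="scene": save("s3",cv2.resize(im[120:340,80:340],(780,600 if 0 else 660))[:600])
    q=P.reshape(-1,3);q=q[np.hypot(q[:,0]-.452,q[:,1]+.1585)<.09];print(np.histogram(q[:,2],np.arange(.02,.3,.02)))
```

```text
[-19.3  -5.5  -6.4  89.    0.  140. ] [ 0.45260471 -0.15806765  0.17627982] [-1.79992856e+02 -4.70001180e-03  2.07641970e+01]
wrist low (1118, 514.4, -133.5, 67.5, 16.6, 110.9, np.float64(0.0394)) high (35295, 459.6, -155.4, 139.4, 98.3, 36.9, np.float64(0.2019))
(array([  636,   365,   188,     0,     0,     0, 14725, 10621, 13003,
       18162, 12850, 23850, 11695]), array([0.02, 0.04, 0.06, 0.08, 0.1 , 0.12, 0.14, 0.16, 0.18, 0.2 , 0.22,
       0.24, 0.26, 0.28]))
scene low (1525, 453.3, -157.9, 148.7, 68.9, 20.6, np.float64(0.0505)) high (2417, 455.2, -157.3, 146.6, 97.5, 9.4, np.float64(0.199))
(array([1241,  724,  395,    0,    0,    0, 1093,  924, 1019, 1090,  592,
        876, 1026]), array([0.02, 0.04, 0.06, 0.08, 0.1 , 0.12, 0.14, 0.16, 0.18, 0.2 , 0.22,
       0.24, 0.26, 0.28]))
top low (437, 442.4, -142.2, 151.6, 53.4, 30.2, np.float64(0.0544)) high (877, 451.4, -158.6, 151.5, 68.4, 20.9, np.float64(0.2003))
(array([208, 316,  38,   0,   0,   0, 703, 289, 335, 442,  46, 119,  66]), array([0.02, 0.04, 0.06, 0.08, 0.1 , 0.12, 0.14, 0.16, 0.18, 0.2 , 0.22,
       0.24, 0.26, 0.28]))
```

View pics/s3.png

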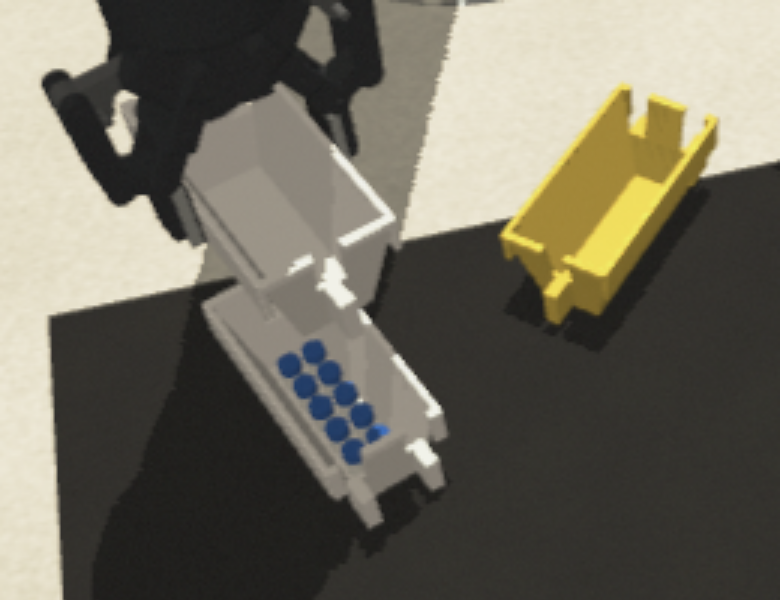

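The picture shows the held tote's single foot (335,280) pointing toward the loaded tote's two-foot end (370,500,  425,455), so the facing is right. The top view puts the centres within 2 mm. Next is the descent.

{"name": "servo_tool", "arguments": {"moves": [[[0, 0, 0], [0, 0, 0.01], 60], [[0, 0, 0], [0, 0, 0.02], 60], [[0, 0, 0], [0, 0, 0.02], 60], [[0, 0, 0], [0, 0, 0.015], 60], [[0, 0, 0], [0, 0, 0.01], 60], [[0, 0, 0], [0, 0, 0.007], 60], [[0, 0, 0], [0, 0, 0.004], 60], [[0, 0, 0], [0, 0, 0], 60], [[0, 0, 0], [0, 0, 0], 60], [[0, 0, 0], [0, 0, 0], 60]]}}

```text
time: 10.1
ee_pos: [0.453, -0.1586, 0.0909]
tcp_rot: [180.0, -0.0, 20.7]
wrist_force: [-0.0, 0.2, -1.7]
opening: 0.0673
grasp_force: 34.1
```

{"name": "servo_tool", "arguments": {"moves": [[[0, 0, 0], [0, 0, 0.002], 60], [[0, 0, 0], [0, 0, 0.002], 60], [[0, 0, 0], [0, 0, 0.001], 60], [[0, 0, 0], [0, 0, 0], 60], [[0, 0, 0], [0, 0, 0], 60]]}}

```text
time: 10.6
ee_pos: [0.4526, -0.1585, 0.0853]
tcp_rot: [-180.0, 0.0, 20.7]
wrist_force: [-0.3, -0.4, -1.3]
opening: 0.0677
grasp_force: 34.1
```

{"name": "servo_tool", "arguments": {"moves": [[[0, 0, 0], [0, 0, 0.001], 60], [[0, 0, 0], [0, 0, 0.001], 60], [[0, 0, 0], [0, 0, 0.001], 60], [[0, 0, 0], [0, 0, 0], 60], [[0, 0, 0], [0, 0, 0], 60]]}}

```text
time: 11.1
ee_pos: [0.4526, -0.1585, 0.0823]
tcp_rot: [180.0, 0.0, 20.7]
wrist_force: [0.4, 0.3, -0.7]
opening: 0.0677
grasp_force: 34.1
```

{"name": "servo_tool", "arguments": {"moves": [[[0, 0, 0], [0, 0, 0.001], 60], [[0, 0, 0], [0, 0, 0], 60], [[0, 0, 0], [0, 0, 0], 60]]}}

```text
time: 11.4
ee_pos: [0.4526, -0.1585, 0.0812]
tcp_rot: [-180.0, 0.0, 20.7]
wrist_force: [-0.1, 0.7, -1.5]
opening: 0.0675
grasp_force: 34.1
```

{"name": "servo_tool", "arguments": {"moves": [[[0, 0, 0], [0, 0, 0.001], 60], [[0, 0, 0], [0, 0, 0], 60], [[0, 0, 0], [0, 0, 0], 60]]}}

```text
time: 11.7
ee_pos: [0.4526, -0.1585, 0.0803]
tcp_rot: [180.0, 0.0, 20.7]
wrist_force: [-0.2, 0.7, -1.3]
opening: 0.0675
grasp_force: 34.1
```

{"name": "servo_tool", "arguments": {"moves": [[[0, 0, 0], [0, 0, 0.001], 60], [[0, 0, 0], [0, 0, 0], 60], [[0, 0, 0], [0, 0, 0], 60]]}}

```text
time: 12.0
ee_pos: [0.4527, -0.1585, 0.0795]
tcp_rot: [180.0, -0.0, 20.7]
wrist_force: [0.4, 0.8, 3.1]
opening: 0.0675
grasp_force: 34.4
```

{"name": "servo_tool", "arguments": {"moves": [[[0, 0, 0], [0, 0, 0.0005], 60], [[0, 0, 0], [0, 0, 0], 60], [[0, 0, 0], [0, 0, 0], 60]]}}

```text
time: 12.3
ee_pos: [0.4528, -0.1586, 0.0795]
tcp_rot: [180.0, -0.0, 20.7]
wrist_force: [-2.0, 0.8, 5.6]
opening: 0.0671
grasp_force: 35.1
```

Contact came at the expected height, with about 5 N. I'll open slowly.

{"name": "servo_tool", "arguments": {"moves": [[[0, 0, 0], [0, 0, 0], 78], [[0, 0, 0], [0, 0, 0], 80], [[0, 0, 0], [0, 0, 0], 82], [[0, 0, 0], [0, 0, 0], 85], [[0, 0, 0], [0, 0, 0], 90], [[0, 0, 0], [0, 0, 0], 95], [[0, 0, 0], [0, 0, 0], 100], [[0, 0, 0], [0, 0, 0], 100], [[0, 0, 0], [0, 0, 0], 100]], "force": 20}}

```text
time: 13.2
ee_pos: [0.4526, -0.1585, 0.0788]
tcp_rot: [180.0, -0.0, 20.7]
wrist_force: [-0.7, -0.8, 0.6]
opening: 0.0854
grasp_force: 0.0
```

Run:
```python
from m import *
for c in ["top","scene"]:
    im,d=camera(c);P=pts(c,d)
    print(c,"low",rect(P,(.452,-.1585),.03,.067),"high",rect(P,(.452,-.1585),.10,.118,.085))
    if c=="scene": save("s4",cv2.resize(im[130:330,80:340],(780,600)))
```

```text
top low (778, 447.9, -151.9, 151.5, 56.7, 19.5, np.float64(0.0541)) high (352, 451.3, -158.9, 140.0, 68.1, 20.2, np.float64(0.1096))
scene low (1900, 460.9, -155.3, 135.3, 68.5, 20.9, np.float64(0.0567)) high (976, 466.2, -159.5, 127.2, 110.1, 0.4, np.float64(0.1113))
```

View pics/s4.png

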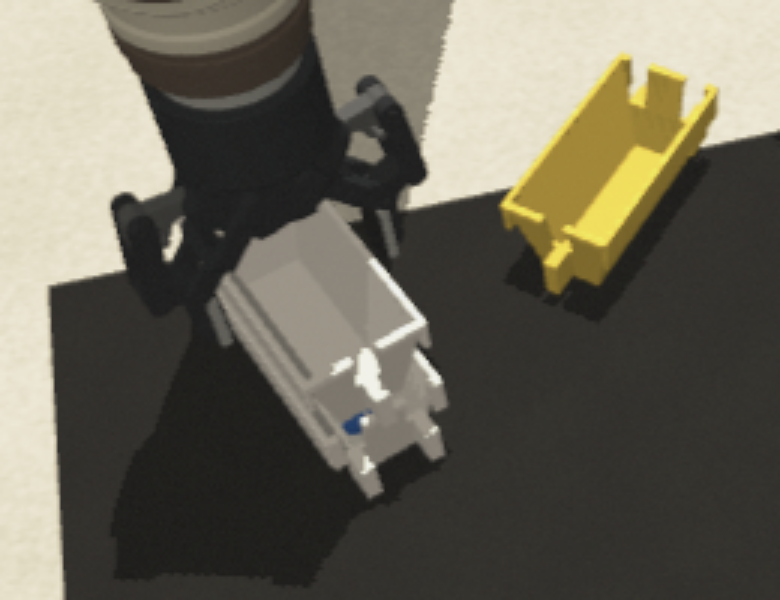

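The upper tote stands on the rim, with its single foot (370,370) above and between the lower tote's two feet. It is square, and its rim is at about 0.111 m as expected. I'll back straight up.

{"name": "servo_tool", "arguments": {"moves": [[[0, 0, 0], [0, 0, -0.005], 100], [[0, 0, 0], [0, 0, -0.01], 100], [[0, 0, 0], [0, 0, -0.02], 100], [[0, 0, 0], [0, 0, -0.03], 100], [[0, 0, 0], [0, 0, -0.03], 100], [[0, 0, 0], [0, 0, -0.03], 100], [[0, 0, 0], [0, 0, -0.03], 100], [[0, 0, 0], [0, 0, 0], 100], [[0, 0, 0], [0, 0, 0], 100], [[0, 0, 0], [0, 0, 0], 100]]}}

```text
time: 14.3
ee_pos: [0.4524, -0.1585, 0.2332]
tcp_rot: [-180.0, 0.0, 20.7]
wrist_force: [-0.6, -0.1, 0.5]
opening: 0.0855
grasp_force: 0.0
```

Run:
```python
from m import *
print(get_obs()["time"],get_obs()["ee_pos"])
for c in ["wrist","scene","top"]:
    im,d=camera(c);P=pts(c,d)
    print(c,"high",rect(P,(.452,-.1585),.10,.118,.085),"feet high",rect(P,(.452,-.1585),.07,.118,.085),"low",rect(P,(.452,-.1585),.03,.067,.085))
    q=P.reshape(-1,3);q=q[(np.hypot(q[:,0]-.452,q[:,1]+.1585)<.085)&(q[:,2]>.106)&(q[:,2]<.118)]
    A=np.c_[q[:,:2]-[.452,-.1585],np.ones(len(q))];print("tilt deg",np.degrees(np.linalg.lstsq(A,q[:,2],rcond=None)[0][:2]))
```

```text
14.3 [ 0.45237402 -0.15846158  0.23323288]
wrist high (4621, 452.4, -158.4, 140.1, 68.1, 20.7, np.float64(0.111)) feet high (9560, 452.2, -158.5, 151.9, 68.1, 20.7, np.float64(0.0989)) low (5355, 458.5, -163.4, 147.3, 65.2, 27.8, np.float64(0.0552))
tilt deg [0.10468331 0.08299648]
scene high (1206, 453.1, -159.5, 142.8, 68.6, 20.7, np.float64(0.1117)) feet high (2638, 453.0, -159.5, 153.4, 68.6, 20.7, np.float64(0.0976)) low (1953, 454.9, -157.5, 149.5, 68.5, 20.6, np.float64(0.0568))
tilt deg [ 0.4393488  -0.52388296]
top high (590, 451.5, -159.3, 139.6, 69.1, 20.6, np.float64(0.1095)) feet high (1234, 451.4, -159.3, 152.0, 69.1, 20.6, np.float64(0.0987)) low (1075, 447.9, -155.6, 149.5, 67.9, 24.0, np.float64(0.0545))
tilt deg [-0.01755037  0.16272763]
```

The tote is level, centred and about 52 mm up. I'm handing in.

```bash
python3 -c "
from workcell import job_done
print(job_done())"
```

```text
the job is handed in; nothing more can be done
None
```

The empty white tote now stands on the rim of the loaded tote, with its one-foot end over the loaded tote's two-foot end; by the cameras it is level, centred within about 2 mm and not nested. The loaded tote showed no movement, the arm never went near the tray, and the job was handed in at about 14.5 s (no verdict was returned).

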